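Start the oven and its timer

ROBOT

A 6-joint arm with a two-finger parallel gripper is mounted at the origin on the work surface. World frame = base frame: x ahead of the robot, y to its left, z up, the work surface at z = 0. Lengths are in mm, angles in rad, forces in N, time in s.
With the tool pointing down it reaches from about 425 to 950 mm from the base axis. Payload 14.7 kg.
Tool frame: the origin (TCP) lies midway between the tips of the shut fingers; the grasp point (between the pads) lies 19 mm behind it; z points along the fingers, y is the line along which they close (so a half turn about z gives the same grasp; the last joint's range is limited). The gripper opens to 85 mm and grips with 20 to 120 N. Pads are 22 mm wide; open, the fingers measure 114 mm over their backs; the gripper's body (76 mm by 85 mm) begins 54 mm behind the grasp point. The pads swing forward as they close: fully open they stand 13 mm farther back than shut.
Start: joints at [-1.274, 0.48, 1.596, -0, 1.065, -0.047], TCP at [219.109, -611.95, 231.297] pointing down, gripper open.
Joint ranges: [-2.75, 2.75], [-0.82, 2.05], [0.23, 2.67], [-1.56, 4.7], [0.09, 2.69], [-2.92, 2.92]. Speed limits (rad/s): [1.89, 1.89, 2.39, 3.01, 3.01, 3.01].

INTERFACE

Orientations are given as a unit quaternion [x, y, z, w].
In Python, from cell import manip, read_camera, camera_model gives the robot as it stands.
- The arm moves only by the tool servo_tool, never from a script. Its argument "rows" is a list that holds one entry, the list of rows, each a list of 6 numbers: the shift along the tool's x, y, z normalised to -1 to 1, where 1 is 15 cm, then the turn, a rotation vector about the tool's x, y, z normalised to -1 to 1, where 1 is pi rad. In form: [[[dx, dy, dz, wx, wy, wz], ...]]. A call has 1 to 12 rows; each row is the pose to reach, as a shift and turn from the pose commanded when the call began, along the tool's axes at that moment, turning the shorter way round; what a row does not reach only later rows make up. A row lasts 1/12 s, in which the tool goes at most 41.7 mm and 7.16 degrees, less where a joint would pass 70% of its speed; a pose out of reach is approached as far as the arm can. A call with a number of a shift or a turn outside -1 to 1 is refused whole. A call with a gripper value outside its range is refused whole. "hand" is the opening, from -1 (shut) to 1 (fully open), set as the call begins (left out, the last holds). The fingers move at their own pace and stop on an object; "squeeze" is the grip in N (left out, the last holds). Time passes only in rows, so rows that repeat a pose let the fingers close. It gives the time, the measured TCP pose, the force, the opening and the grip force at its end, in the units of the state.
- manip.observe(): the state, without advancing time (a new reading comes with each control period).
- read_camera(name): name is "scene" or "top"; returns the picture (480x640x3 uint8, red, green, blue); there is no depth.
- camera_model(name): a dict with "fx", "fy", "cx", "cy" (pixels), "T" (4x4, takes a point from camera to world coordinates). Camera axes: x right, y down, z forward; pixel columns grow to the right and rows downward; lengths in mm; the calibration is good to about 2 mm. A picture is of the moment at which its call begins. camera_model takes no time and is no camera call.
- manip.hand_in(): hands the job in; it is judged then, once.
The state is a dict: "time_s": time; "joints": joint angles; "dq": joint speeds; "tau": joint torques, N m; "tool_pos": TCP position; "ee_rot": TCP orientation; "wrist_force": force on the tool from outside, world axes, zero at the start; "moment": the same for the moment, N m; "gripper_width": finger opening in mm; "grasp_force": force on a finger pad.
Only numpy, scipy, OpenCV 4.12 (cv2) and the standard library are available. Lean on these libraries where they do the work, as an engineer would, in place of code of your own. Each camera call takes 0.05 s, during which the arm holds its last target. There are 200 camera calls.

TASK

Start a bake with the fingers closed, by pressing only: push the raised, white-barred half of the orange rocker right down so that the oven is on, then press the green button fully and let it come back up, then push the yellow plunger of the white kitchen timer fully in so that it stays in. Press each where it stands: do not pick up, tip or shove the timer, leave the red and blue buttons unpressed, do not press the green button before the rocker is on, and do not disturb the kitchen things around.

Things in the scene. Friction and masses are not known exactly. Their poses are not given: they have to be found in the camera images.
- console: fixed steel control box, 130 (x) x 310 (y) x 60 mm high; origin at the centre of its underside, on the table; x points away from the robot, y (left) along the row of controls. Orange rocker at y +100 mm; three push buttons at x 0, y +25, -45 and -115 mm, in an order that changes
- rocker_on (a point): on the top face of the rocker's ON half (towards the robot, console -x; white bar), 22 mm from the pivot, mid-width; moves with it. Orange rocker, a shallow V 68 mm long along console x, 44 wide; pivot at console x 0, y +100, 80 mm above the table. Off: ON half's outer end stands 14 mm up, other half level. On: ON half level, its face 80 mm above the table
- rocker (a joint): rocker angle in rad: near 0 = off (starts 0 to 0.06), 0.44 = fully on, against its stop. It needs about 3.5 N at the marked point, has no spring and stays where it is left
- green_top (a point): centre of the top of the green START button (32 mm across, in a black round housing 48 mm across and 12 mm high); unpressed it is 82 mm above the table; moves with the button
- green (a joint): how far the green button is pressed, m: 0 = up, 0.006 = fully down; spring, 1.5 N to start, 5 N fully down; comes back up by itself
- red_top (a point): centre of the top of the red STOP button, of the same size and stiffness as the green one; to be left alone
- red (a joint): how far the red button is pressed, m (0 to 0.006)
- blue_top (a point): centre of the top of the blue STEAM button, of the same size and stiffness as the green one; to be left alone
- blue (a joint): how far the blue button is pressed, m (0 to 0.006)
- timer: loose white round kitchen timer, 76 mm across, body 40 mm high, about 0.3 kg, standing on the table; origin at the centre of its underside, z up
- plunger_top (a point): centre of the top of the yellow plunger in the middle of the timer (36 mm across); out, it is 52 mm above the table; moves with the plunger
- plunger (a joint): how far the timer's plunger is pushed in, m: near 0 = out (starts 0 to 0.001), 0.008 = fully in; needs about 4 N all the way, has no spring and stays in
- jar: small amber spice jar with steel cap, 44 mm across, 85 mm high, behind the console; origin under its centre
- spatula: spatula 240 mm long lying on the table in front of the console; origin near its middle
- mug: blue mug, 74 mm across, 90 mm high, with a handle, beyond the timer; origin under its centre
- ramekin: white bowl, 80 mm across, 40 mm high, to the right of the timer; origin under its centre
- syrup: clear bottle with red cap, 66 mm across, 200 mm high, far left; origin under its centre
- tub: cream-coloured round tub with white lid, 120 mm across, 100 mm high, at the left; origin under its centre
Things that resemble listed ones, but are neither listed nor needed, are in the scene too. What is shaped like the timer but brown or purple is not meant.

How it is judged:
By the outcome, as a careful person would: the job done as asked, in the order asked, and still so for the second after the job is handed in, with the robot touching nothing.
It also fails if it takes over 51 s, if anything falls off the work surface, if the arm or the gripper's body presses on something with over 40 N, if the wrist force passes 120 N, or if a joint passes its speed limit or range.

## Working session

There is one attempt and no reset: what is moved stays moved. The work goes in short steps, Python scripts to look and compute and a tool call to move; the robot and the scene stay as the last step left them, time stands still between calls to the robot, and variables do not carry over. Pictures are saved under pics/ and viewed, at most 10 in all, crops included, and the job is handed in when it is done.

Besides the shell and the picture viewer there is one more tool, called after ">>>" as name(argument=value, ...), one argument or row to a line, values as JSON. servo_tool: Moves the arm, as the interface text tells. Its arguments: {"type":"object","properties":{"rows":{"type":"array","items":{"type":"array","items":{"type":"array","items":{"type":"number"}}}},"hand":{"type":"number"},"squeeze":{"type":"number"}},"required":["rows"]}

```bash
ls; mkdir -p pics; python3 - <<'E'
from cell import manip, read_camera, camera_model
import cv2
for n in("scene","top"):
    im=read_camera(n); cv2.imwrite(f"pics/{n}0.png",im[:,:,::-1]); m=camera_model(n); print(n,{k:m[k] for k in m if k!="T"}); print(m["T"])
print(manip.observe())
E
```

```text
pics
scene {'fx': 465.7930251647681, 'fy': 465.7930251647681, 'cx': 322.29871438548827, 'cy': 230.22219661864807}
[[-6.86575116e-01  5.06941324e-01 -5.21176654e-01  1.12808777e+03]
 [ 7.27049687e-01  4.75103978e-01 -4.95656093e-01  6.80606266e+02]
 [-3.65545431e-03 -7.19226463e-01 -6.94766099e-01  9.42948248e+02]
 [ 0.00000000e+00  0.00000000e+00  0.00000000e+00  1.00000000e+00]]
top {'fx': 521.7766239956245, 'fy': 521.7766239956245, 'cx': 320.2002744675159, 'cy': 240.82750573549083}
[[-5.49506299e-03 -9.97389704e-01  7.19970954e-02  4.07522292e+02]
 [-9.99978704e-01  5.22726965e-03 -3.90739426e-03  6.85885076e+01]
 [ 3.52084657e-03 -7.20170335e-02 -9.97397188e-01  1.18611165e+03]
 [ 0.00000000e+00  0.00000000e+00  0.00000000e+00  1.00000000e+00]]
{'time_s': 0.1, 'joints': array([-1.27360956e+00,  4.80717528e-01,  1.59680406e+00, -1.63472895e-07,
        1.06511374e+00, -4.65931515e-02]), 'dq': array([ 0.00140335, -0.00084103, -0.00126487, -0.00039195,  0.00115325,
       -0.00052541]), 'tau': array([-1.03157558e-04, -9.52256870e+01, -4.31042361e+01, -1.05097279e-04,
        5.09363366e-03,  8.51953558e-06]), 'tool_pos': array([ 218.99793768, -611.6078304 ,  230.77258888]), 'ee_rot': array([ 9.85263118e-01,  1.71044778e-01, -6.52221114e-05, -5.17241956e-04]), 'wrist_force': array([-0.98341347, -0.03092733,  0.30519298]), 'moment': array([-0.03543619,  0.00066983,  0.00338198]), 'grasp_force': 0.0, 'gripper_width': 85.25203103553395}
```

View pics/scene0.png

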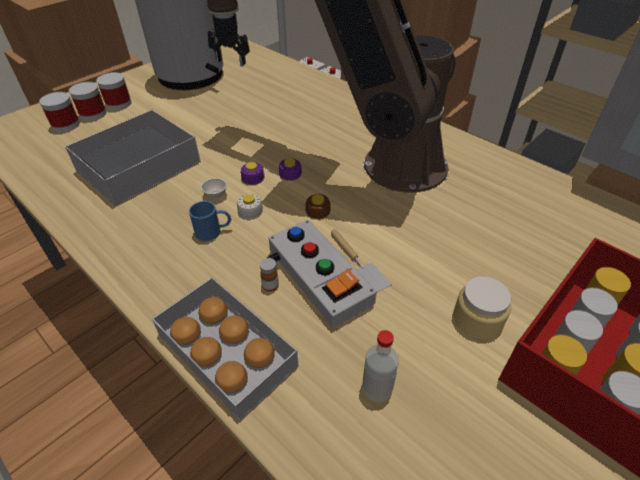

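View pics/top0.png

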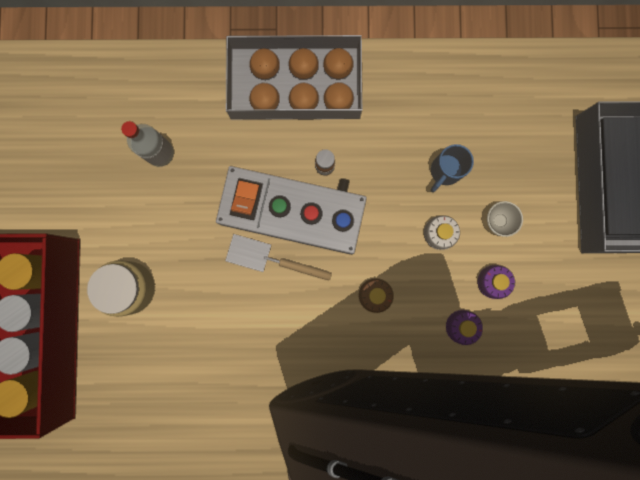

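Top view: rocker is at (245,197), with green (280,206), red (311,213) and blue (343,220) next to it. There are four timer-shaped things: white (443,232), brown (376,295), purple (497,282) and purple (464,327). The white one fits the description. I'll confirm it in a crop and measure.

```bash
cat > h.py <<'E'
import numpy as np, cv2
from cell import manip, read_camera, camera_model
def ray(n,u,v):
    m=camera_model(n);T=np.array(m["T"]);d=T[:3,:3]@[(u-m["cx"])/m["fx"],(v-m["cy"])/m["fy"],1];return T[:3,3],d
def onz(n,u,v,z):
    o,d=ray(n,u,v);return o+d*(z-o[2])/d[2]
def tri(a,b):
    (o,d),(p,e)=a,b;s=np.linalg.lstsq(np.c_[d,-e],p-o,rcond=None)[0];P,Q=o+d*s[0],p+e*s[1];return (P+Q)/2,np.linalg.norm(P-Q)
def blob(im,lo,hi,box):
    x0,y0,x1,y1=box;h=cv2.cvtColor(im,cv2.COLOR_RGB2HSV)[y0:y1,x0:x1]
    n,l,s,c=cv2.connectedComponentsWithStats(cv2.inRange(h,lo,hi));
    i=1+np.argmax(s[1:,4]);return c[i]+[x0,y0],s[i]
C=dict(green=((50,100,40),(85,255,255)),red=((0,150,60),(6,255,255)),blue=((105,120,60),(130,255,255)),yellow=((18,120,100),(35,255,255)),orange=((5,150,100),(17,255,255)))
E
python3 - <<'E'
from h import *
t=cv2.cvtColor(cv2.imread("pics/top0.png"),4);s=cv2.cvtColor(cv2.imread("pics/scene0.png"),4)
B=dict(green=((262,188,298,224),(308,252,342,280),82),red=((295,196,328,230),(297,236,322,260),82),blue=((327,203,362,238),(284,224,306,243),82),yellow=((425,215,463,250),(238,192,262,210),52),orange=((225,175,266,220),(315,262,368,304),82))
for k,(bt,bs,z) in B.items():
    a,sa=blob(t,*C[k],bt);b,sb=blob(s,*C[k],bs)
    P,e=tri(ray("top",*a),ray("scene",*b))
    print(k,a.round(1),sa,b.round(1),sb,"top",onz("top",*a,z).round(1),"scene",onz("scene",*b,z).round(1),"tri",P.round(1),e.round(1))
c1=cv2.resize(t[155:260,210:470],None,fx=3,fy=3,interpolation=2);c2=cv2.resize(s[150:330,180:400],None,fx=3,fy=3,interpolation=2)
c2=cv2.resize(c2,(343,280));o=np.zeros((600,800,3),np.uint8);o[:315,:780]=c1;o[318:598,:343]=c2
o[318:598,350:630]=cv2.resize(s[180:220,230:270],(280,280),interpolation=2)
cv2.imwrite("pics/crop1.png",o[:,:,::-1])
E
```

```text
green [278.8 205.3] [ 11  12  13  12 125] [324.3 264.1] [ 10   7  14  11 119] top [563.5 152.1  82. ] scene [566.6 153.   82. ] tri [564.4 151.8  79.2] 1.4
red [310.9 212.5] [  9  10  15  14 162] [309.3 247.3] [ 6  7 13 10 97] top [547.8  83.8  82. ] scene [550.7  85.3  82. ] tri [548.5  83.5  78.9] 0.8
blue [342.8 219.6] [  9  10  14  14 151] [295.2 231.6] [ 5  3 13 10 97] top [532.2  16.   82. ] scene [535.1  17.5  82. ] tri [532.9  15.6  79.1] 0.9
yellow [444.5 230.9] [ 12   9  16  15 195] [248.1 198. ] [ 5  2 11  9 74] top [ 509.7 -207.5   52. ] scene [ 510.5 -210.2   52. ] tri [ 510.4 -208.2   52.8] 2.4
orange [244.9 196.6] [  7   6  27  34 607] [341.4 282.9] [ 11   7  32  27 421] top [582.6 224.3  82. ] scene [582.4 223.5  82. ] tri [582.7 224.1  82.7] 0.5
```

View pics/crop1.png

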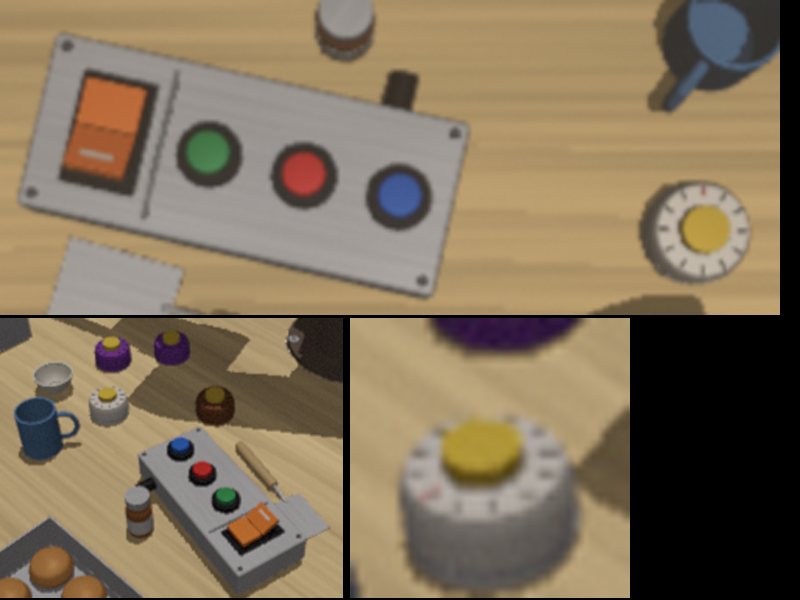

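Crop confirms it: the white timer with the yellow plunger stands alone at top (444,231). The rocker's white bar is on the robot-side half. The measured points fit each other: green to blue is 139.6 mm, and two-view heights are within about 3 mm. Now I'll travel at height with the fingers shut and the tool turned to the console.

>>> servo_tool(
  rows=[
    [[1, -0.6, 0, 0, 0, 0.182], [1, -0.6, 0, 0, 0, 0.182], [1, -0.6, 0, 0, 0, 0.182], [1, -0.6, 0, 0, 0, 0.182], [1, -0.6, 0, 0, 0, 0.182], [1, -0.6, 0, 0, 0, 0.182], [1, -0.6, 0, 0, 0, 0.182]],
  ],
  hand=-1,
)

```text
time_s: 0.68
tool_pos: [330.6, -475.9, 231.3]
ee_rot: [0.994, -0.112, -0.0, -0.0]
wrist_force: [-0.5, -0.6, 0.1]
gripper_width: 0.7
grasp_force: 0.0
```

>>> servo_tool(
  rows=[
    [[0.1, -1, 0, 0, 0, 0], [0.1, -1, 0, 0, 0, 0], [0.1, -1, 0, 0, 0, 0], [0.1, -1, 0, 0, 0, 0], [0.1, -1, 0, 0, 0, 0]],
  ],
)

```text
time_s: 1.1
tool_pos: [378.7, -330.6, 231.1]
ee_rot: [0.994, -0.112, -0.0, -0.001]
wrist_force: [-0.3, -1.0, 0.2]
gripper_width: -0.2
grasp_force: 0.0
```

>>> servo_tool(
  rows=[
    [[0.1, -1, 0, 0, 0, 0], [0.1, -1, 0, 0, 0, 0], [0.1, -1, 0, 0, 0, 0], [0.1, -1, 0, 0, 0, 0], [0.1, -1, 0, 0, 0, 0]],
  ],
)

```text
time_s: 1.52
tool_pos: [427.8, -188.7, 231.3]
ee_rot: [0.994, -0.112, -0.0, -0.0]
wrist_force: [-0.4, -0.8, -0.0]
gripper_width: 0.3
grasp_force: 0.0
```

>>> servo_tool(
  rows=[
    [[0.1, -1, 0, 0, 0, 0], [0.1, -1, 0, 0, 0, 0], [0.1, -1, 0, 0, 0, 0], [0.1, -1, 0, 0, 0, 0], [0.1, -1, 0, 0, 0, 0]],
  ],
)

```text
time_s: 1.93
tool_pos: [477.2, -46.2, 231.3]
ee_rot: [0.994, -0.112, 0.0, -0.0]
wrist_force: [-0.2, -1.3, 0.3]
gripper_width: -0.0
grasp_force: 0.0
```

>>> servo_tool(
  rows=[
    [[0.1, -1, 0, 0, 0, 0], [0.1, -1, 0, 0, 0, 0], [0.1, -1, 0, 0, 0, 0], [0.1, -1, 0, 0, 0, 0], [0.1, -1, 0, 0, 0, 0], [0.1, -1, 0, 0, 0, 0]],
  ],
)

```text
time_s: 2.43
tool_pos: [524.8, 93.9, 230.9]
ee_rot: [0.994, -0.112, -0.0, 0.0]
wrist_force: [-0.8, -0.6, -0.1]
gripper_width: 0.0
grasp_force: 0.0
```

```bash
cat >> h.py <<'E'
from scipy.spatial.transform import Rotation as R
def togo(P):
    s=manip.observe();r=R.from_quat(s["ee_rot"])
    print("t",round(s["time_s"],2),s["tool_pos"].round(1),"xdir",r.as_matrix()[:,0].round(3),"zdir",r.as_matrix()[:,2].round(3),"F",s["wrist_force"].round(1),"w",round(s["gripper_width"],1),"units",(r.inv().apply(np.array(P)-s["tool_pos"])/150).round(3))
E
python3 -c "
from h import *
togo([560,230,110]);print(manip.observe()['joints'].round(2))"
```

```text
t 2.43 [524.8  93.9 230.9] xdir [ 0.975 -0.224 -0.   ] zdir [-0. -0. -1.] F [-0.8 -0.6 -0.1] w 0.0 units [ 0.026 -0.937  0.806]
[ 0.12  0.32  1.86 -0.    0.96  1.92]
```

>>> servo_tool(
  rows=[
    [[0.026, -0.937, 0, 0, 0, 0], [0.026, -0.937, 0, 0, 0, 0], [0.026, -0.937, 0, 0, 0, 0], [0.026, -0.937, 0, 0, 0, 0], [0.026, -0.937, 0.4, 0, 0, 0], [0.026, -0.937, 0.6, 0, 0, 0], [0.026, -0.937, 0.806, 0, 0, 0], [0.026, -0.937, 0.806, 0, 0, 0], [0.026, -0.937, 0.806, 0, 0, 0]],
  ],
)

```text
time_s: 3.18
tool_pos: [558.9, 228.1, 109.4]
ee_rot: [0.993, -0.114, -0.002, 0.001]
wrist_force: [0.1, -0.4, 0.9]
gripper_width: -0.2
grasp_force: 0.0
```

```bash
python3 - <<'E'
from h import *
togo([560,230,80])
t=read_camera("top");s=read_camera("scene")
o=np.zeros((440,800,3),np.uint8);o[:,:398]=cv2.resize(t[150:260,200:300],(398,440),interpolation=2);o[:,400:]=cv2.resize(s[220:330,290:390],(400,440),interpolation=2)
cv2.imwrite("pics/r1.png",o[:,:,::-1])
E
```

```text
t 3.18 [558.9 228.1 109.4] xdir [ 0.974 -0.227 -0.003] zdir [-0.004 -0.002 -1.   ] F [ 0.1 -0.4  0.9] w -0.2 units [ 0.005 -0.015  0.196]
```

View pics/r1.png

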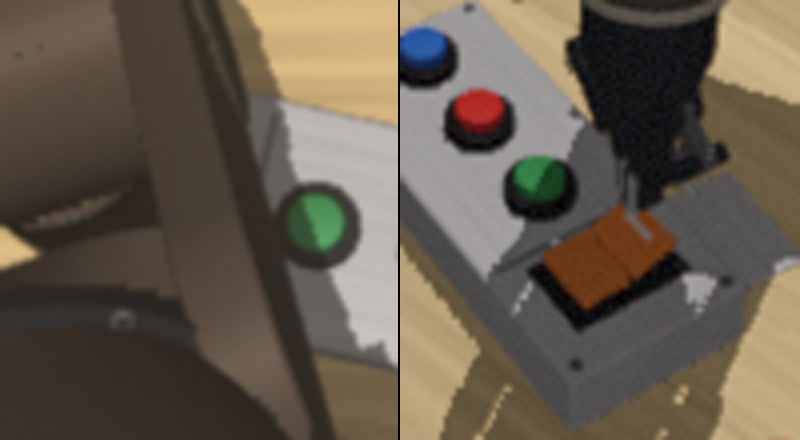

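The arm blocks the top view. In the scene crop the shut fingertips, at about (640,195), stand over the white-barred half. Pressing slowly.

>>> servo_tool(
  rows=[
    [[0.003, -0.008, 0.05, 0, 0, 0], [0.003, -0.008, 0.1, 0, 0, 0], [0.003, -0.008, 0.13, 0, 0, 0], [0.003, -0.008, 0.15, 0, 0, 0], [0.003, -0.008, 0.165, 0, 0, 0], [0.003, -0.008, 0.18, 0, 0, 0], [0.003, -0.008, 0.19, 0, 0, 0], [0.003, -0.008, 0.2, 0, 0, 0], [0.003, -0.008, 0.2, 0, 0, 0], [0.003, -0.008, 0.2, 0, 0, 0]],
  ],
)

```text
time_s: 4.12
tool_pos: [560.4, 231.4, 80.3]
ee_rot: [0.994, -0.114, 0.0, 0.0]
wrist_force: [0.7, -0.1, 0.5]
gripper_width: 0.2
grasp_force: 0.0
```

>>> servo_tool(
  rows=[
    [[0, 0, 0.005, 0, 0, 0], [0, 0, 0.01, 0, 0, 0], [0, 0, 0.01, 0, 0, 0], [0, 0, 0.01, 0, 0, 0]],
  ],
)

```text
time_s: 4.45
tool_pos: [560.6, 231.4, 79.9]
ee_rot: [0.994, -0.114, 0.0, -0.0]
wrist_force: [-5.2, -1.4, 17.7]
gripper_width: 0.4
grasp_force: 8.5
```

>>> servo_tool(
  rows=[
    [[0, 0, 0.005, 0, 0, 0], [0, 0, 0.01, 0, 0, 0], [0, 0, 0.01, 0, 0, 0], [0, 0, 0.01, 0, 0, 0]],
  ],
)

```text
time_s: 4.78
tool_pos: [560.7, 231.5, 79.6]
ee_rot: [0.994, -0.114, 0.001, -0.0]
wrist_force: [-11.1, -4.5, 38.9]
gripper_width: -0.3
grasp_force: 19.6
```

It's firm against the stop at 80 mm. Lifting, then moving over to green.

>>> servo_tool(
  rows=[
    [[0, 0, -0.1, 0, 0, 0], [0, 0, -0.27, 0, 0, 0], [0, 0, -0.27, 0, 0, 0], [0, 0, -0.27, 0, 0, 0]],
  ],
)

```text
time_s: 5.12
tool_pos: [561.3, 231.7, 119.2]
ee_rot: [0.994, -0.114, 0.001, -0.001]
wrist_force: [-0.5, 0.8, -0.5]
gripper_width: -0.0
grasp_force: 0.0
```

>>> servo_tool(
  rows=[
    [[0.142, 0.49, 0, 0, 0, 0], [0.142, 0.49, 0, 0, 0, 0], [0.142, 0.49, 0, 0, 0, 0], [0.142, 0.49, 0, 0, 0, 0], [0.142, 0.49, 0, 0, 0, 0]],
  ],
)

```text
time_s: 5.53
tool_pos: [564.3, 154.8, 117.3]
ee_rot: [0.993, -0.114, -0.0, 0.0]
wrist_force: [0.1, -0.3, 0.1]
gripper_width: 0.1
grasp_force: 0.0
```

```bash
python3 - <<'E'
from h import *
togo([564,152.2,82])
t=read_camera("top");s=read_camera("scene")
o=np.zeros((440,800,3),np.uint8);o[:,:398]=cv2.resize(t[150:260,200:300],(398,440),interpolation=2);o[:,400:]=cv2.resize(s[220:330,290:390],(400,440),interpolation=2)
cv2.imwrite("pics/r2.png",o[:,:,::-1])
E
```

```text
t 5.53 [564.3 154.8 117.3] xdir [ 0.974 -0.227 -0.001] zdir [-0.001 -0.    -1.   ] F [ 0.1 -0.3  0.1] w 0.1 units [0.002 0.017 0.235]
```

View pics/r2.png

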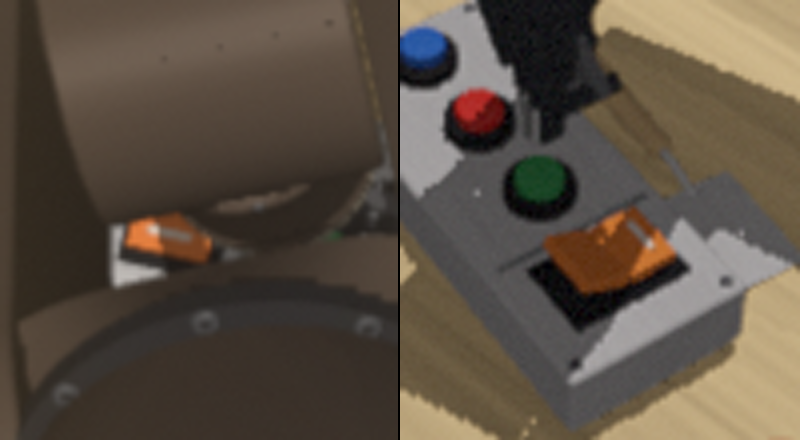

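The rocker is flipped: the far half is now up and the white-bar half is level. The fingers hover above green, so I'll press it.

>>> servo_tool(
  rows=[
    [[0.001, 0.012, 0.1, 0, 0, 0], [0.001, 0.012, 0.17, 0, 0, 0], [0.001, 0.012, 0.21, 0, 0, 0], [0.001, 0.012, 0.235, 0, 0, 0], [0.001, 0.012, 0.25, 0, 0, 0], [0.001, 0.012, 0.265, 0, 0, 0], [0.001, 0.012, 0.275, 0, 0, 0], [0.001, 0.012, 0.275, 0, 0, 0], [0.001, 0.012, 0.275, 0, 0, 0]],
  ],
)

```text
time_s: 6.38
tool_pos: [564.3, 153.3, 77.0]
ee_rot: [0.994, -0.114, 0.0, -0.0]
wrist_force: [-2.9, 1.6, 3.5]
gripper_width: 0.3
grasp_force: 2.1
```

>>> servo_tool(
  rows=[
    [[0, 0, 0.005, 0, 0, 0], [0, 0, 0.01, 0, 0, 0], [0, 0, 0.01, 0, 0, 0], [0, 0, 0.01, 0, 0, 0]],
  ],
)

```text
time_s: 6.72
tool_pos: [564.4, 153.2, 75.9]
ee_rot: [0.994, -0.114, 0.0, -0.0]
wrist_force: [-6.2, 1.2, 14.6]
gripper_width: 0.0
grasp_force: 7.2
```

Green hit its stop: 14.6 N at 75.9 mm. Lifting and moving to the timer.

>>> servo_tool(
  rows=[
    [[0, 0, -0.1, 0, 0, 0], [0, 0, -0.3, 0, 0, 0], [0, 0, -0.5, 0, 0, 0], [0, 0, -0.5, 0, 0, 0], [0, 0, -0.5, 0, 0, 0]],
  ],
)

```text
time_s: 7.13
tool_pos: [565.7, 153.3, 151.9]
ee_rot: [0.994, -0.114, 0.002, -0.001]
wrist_force: [-1.1, -0.2, 0.1]
gripper_width: -0.0
grasp_force: 0.0
```

>>> servo_tool(
  rows=[
    [[0.1, 1, 0, 0, 0, 0], [0.1, 1, 0, 0, 0, 0], [0.1, 1, 0, 0, 0, 0], [0.1, 1, 0, 0, 0, 0], [0.1, 1, 0, 0, 0, 0]],
  ],
)

```text
time_s: 7.55
tool_pos: [543.7, -0.6, 149.1]
ee_rot: [0.993, -0.115, -0.001, 0.0]
wrist_force: [1.1, -1.0, -0.4]
gripper_width: 0.1
grasp_force: 0.0
```

>>> servo_tool(
  rows=[
    [[0.09, 1, 0, 0, 0, 0], [0.09, 1, 0, 0, 0, 0], [0.09, 1, 0, 0, 0, 0], [0.09, 1, 0, 0, 0, 0], [0.09, 1, 0, 0, 0, 0], [0.09, 1, 0, 0, 0, 0]],
  ],
)

```text
time_s: 8.05
tool_pos: [523.7, -146.5, 149.2]
ee_rot: [0.993, -0.115, -0.0, -0.0]
wrist_force: [0.5, 0.1, -0.2]
gripper_width: 0.1
grasp_force: 0.0
```

```bash
python3 - <<'E'
from h import *
togo([510.3,-208.3,75])
s=read_camera("scene");t=read_camera("top")
for n,im,b,z,k in(("scene",s,(308,252,342,280),82,"green"),("scene",s,(238,192,262,210),52,"yellow"),("top",t,(425,215,463,250),52,"yellow")):
    try: c,a=blob(im,*C[k],b);print(n,k,c.round(1),a[4],onz(n,*c,z).round(1))
    except Exception as e: print(n,k,"hidden")
E
```

```text
t 8.05 [ 523.7 -146.5  149.2] xdir [ 0.974 -0.229 -0.001] zdir [-0.001  0.    -1.   ] F [ 0.5  0.1 -0.2] w 0.1 units [0.008 0.421 0.495]
scene green [324.3 264.3] 123 [566.9 153.2  82. ]
scene yellow [248.1 198.4] 78 [ 511.5 -208.6   52. ]
top yellow hidden
```

Green is back up. Next I'll go over the timer, down to 75 mm, and check.

>>> servo_tool(
  rows=[
    [[0.008, 0.421, 0, 0, 0, 0], [0.008, 0.421, 0, 0, 0, 0], [0.008, 0.421, 0.2, 0, 0, 0], [0.008, 0.421, 0.4, 0, 0, 0], [0.008, 0.421, 0.49, 0, 0, 0], [0.008, 0.421, 0.49, 0, 0, 0], [0.008, 0.421, 0.49, 0, 0, 0]],
  ],
)

```text
time_s: 8.73
tool_pos: [510.9, -206.0, 76.1]
ee_rot: [0.994, -0.113, -0.001, -0.0]
wrist_force: [0.7, -0.7, -0.3]
gripper_width: 0.4
grasp_force: 0.0
```

```bash
python3 - <<'E'
from h import *
togo([510.3,-208.3,52])
t=read_camera("top");s=read_camera("scene")
o=np.zeros((440,800,3),np.uint8);o[:,:398]=cv2.resize(t[180:290,400:500],(398,440),interpolation=2);o[:,400:]=cv2.resize(s[150:235,210:290],(400,440),interpolation=2)
cv2.imwrite("pics/r3.png",o[:,:,::-1])
E
```

```text
t 8.73 [ 510.9 -206.    76.1] xdir [ 0.974 -0.225 -0.002] zdir [-0.002  0.001 -1.   ] F [ 0.7 -0.7 -0.3] w 0.4 units [-0.     0.016  0.161]
```

View pics/r3.png

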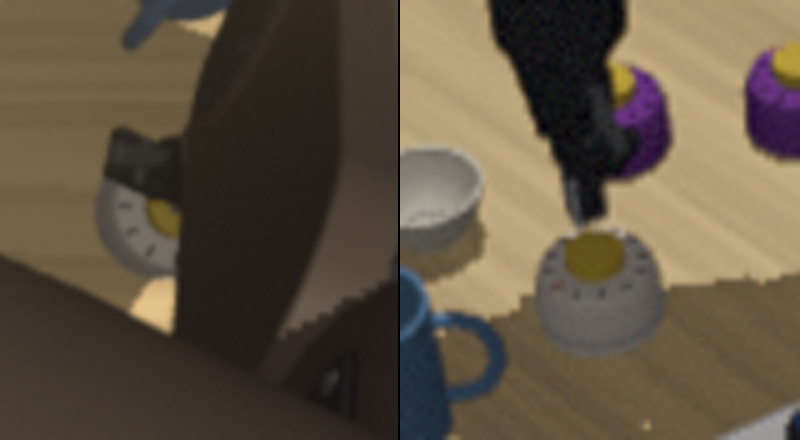

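The fingertip, at about (585,215) in the right crop, stands clear above the yellow plunger at (595,255). Pressing down to about 44 mm.

>>> servo_tool(
  rows=[
    [[0, 0.012, 0.08, 0, 0, 0], [0, 0.012, 0.13, 0, 0, 0], [0, 0.012, 0.155, 0, 0, 0], [0, 0.012, 0.17, 0, 0, 0], [0, 0.012, 0.185, 0, 0, 0], [0, 0.012, 0.2, 0, 0, 0], [0, 0.012, 0.21, 0, 0, 0], [0, 0.012, 0.21, 0, 0, 0], [0, 0.012, 0.21, 0, 0, 0]],
  ],
)

```text
time_s: 9.58
tool_pos: [510.8, -209.2, 45.2]
ee_rot: [0.994, -0.114, 0.0, 0.0]
wrist_force: [0.4, -0.9, -0.5]
gripper_width: -0.4
grasp_force: 0.0
```

>>> servo_tool(
  rows=[
    [[0, 0, 0.005, 0, 0, 0], [0, 0, 0.01, 0, 0, 0], [0, 0, 0.01, 0, 0, 0], [0, 0, 0.01, 0, 0, 0]],
  ],
)

```text
time_s: 9.92
tool_pos: [510.8, -209.2, 44.0]
ee_rot: [0.994, -0.114, 0.0, 0.0]
wrist_force: [-2.0, 1.3, 8.2]
gripper_width: -0.2
grasp_force: 4.0
```

>>> servo_tool(
  rows=[
    [[0, 0, 0.003, 0, 0, 0], [0, 0, 0.006, 0, 0, 0], [0, 0, 0.006, 0, 0, 0]],
  ],
)

```text
time_s: 10.17
tool_pos: [510.9, -209.3, 43.8]
ee_rot: [0.994, -0.114, 0.0, 0.0]
wrist_force: [-4.5, 2.7, 23.6]
gripper_width: -0.1
grasp_force: 12.0
```

>>> servo_tool(
  rows=[
    [[0, 0, -0.05, 0, 0, 0], [0, 0, -0.2, 0, 0, 0], [0, 0, -0.45, 0, 0, 0], [0, 0, -0.7, 0, 0, 0], [0, 0, -0.9, 0, 0, 0], [0, 0, -0.9, 0, 0, 0]],
  ],
)

```text
time_s: 10.67
tool_pos: [513.4, -210.4, 183.6]
ee_rot: [0.994, -0.114, 0.004, 0.001]
wrist_force: [1.8, -0.7, 0.7]
gripper_width: -0.1
grasp_force: 0.0
```

>>> servo_tool(
  rows=[
    [[-0.5, 1, -0.2, 0, 0, 0], [-0.5, 1, -0.2, 0, 0, 0], [-0.5, 1, -0.2, 0, 0, 0], [-0.5, 1, -0.2, 0, 0, 0], [-0.5, 1, -0.2, 0, 0, 0], [-0.5, 1, -0.2, 0, 0, 0]],
  ],
)

```text
time_s: 11.17
tool_pos: [402.4, -340.2, 208.3]
ee_rot: [0.993, -0.116, 0.0, 0.0]
wrist_force: [0.5, 0.1, -0.1]
gripper_width: 0.4
grasp_force: 0.0
```

```bash
python3 - <<'E'
from h import *
togo([510.3,-208.3,52])
t=read_camera("top");s=read_camera("scene")
c,a=blob(t,*C["yellow"],(425,215,463,250));print("top yellow",c.round(1),a[4],onz("top",*c,44).round(1))
o=np.zeros((560,800,3),np.uint8);o[:,:398]=cv2.resize(t[150:262,200:470],(398,560),interpolation=2);o[:,400:]=cv2.resize(s[170:330,190:400],(400,560),interpolation=2)
cv2.imwrite("pics/end.png",o[:,:,::-1])
E
```

```text
t 11.17 [ 402.4 -340.2  208.3] xdir [ 0.973 -0.23   0.001] zdir [ 0.001 -0.001 -1.   ] F [ 0.5  0.1 -0.1] w 0.4 units [ 0.497 -1.022  1.042]
top yellow [442.7 229.9] 132 [ 512.7 -205.6   44. ]
```

View pics/end.png

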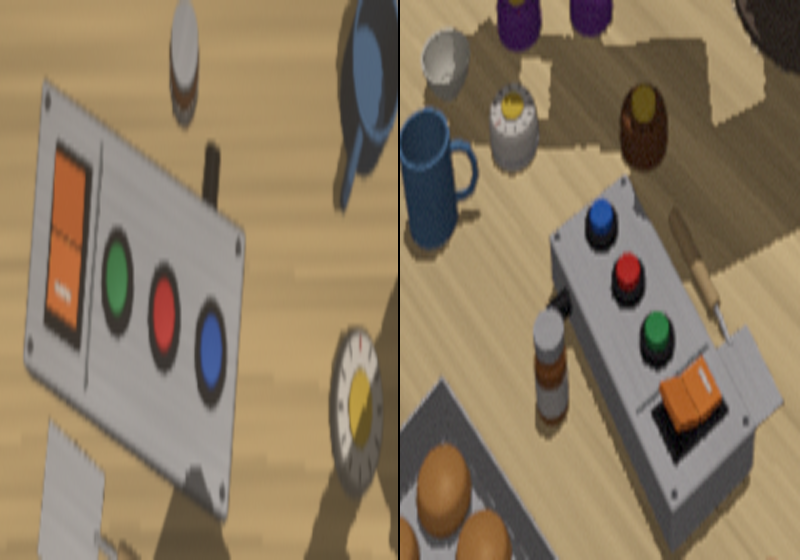

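The rocker is on, green is up, and the plunger is flush in with the timer unmoved. The surroundings look untouched and the arm is clear.

```bash
python3 -c "
from cell import manip
print(manip.hand_in())"
```

```text
the job is handed in; nothing more can be done
None
```

I switched the rocker on, pressed green fully and it came back up, then pushed the timer plunger in so it stays in, and handed the job in at about 11 s; red and blue were not pressed and nothing else appears moved.

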